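# Feed a cap carrier along the guide rail with a push stick

## Robot

A 6-joint arm with a two-finger parallel gripper is mounted at the origin on a cart in front of the work surface, level with it; the furniture and walls round the work are solid. World frame = base frame: x ahead of the robot, y to its left, z up, the work surface at z = 0. Lengths are in m, angles in degrees, forces in N, time in s.
With the tool pointing down it reaches from about 0.4 to 0.825 m from the base axis. Payload 7 kg.
Tool frame: the origin (TCP) lies at the very end of the fingers, on their centre line; the grasp point (between the pads) lies 19 mm behind it; z points along the fingers, y is the line along which they close (so a half turn about z gives the same grasp; the last joint's range is limited). The gripper opens to 88 mm and grips with 3 to 60 N. Pads are 19 mm wide; open, the fingers measure 130 mm over their backs; the gripper's body (78 mm by 193 mm) begins 47 mm behind the grasp point.
Start: joints at [-60.269, 20.546, 0.682, 0, -70.136, -16.507], TCP at [0.154, -0.657, 0.227] pointing down, gripper open.
Joint ranges: [-176.03, 176.03], [-82.01, 121.73], [-58.28, 71.71], [-173.87, 95.51], [-174.79, -0.11], [-173.66, 173.66]. Speed limits (degrees/s): [136.94, 136.94, 172.46, 180, 180, 180].

## Interface

Orientations are given as [roll, pitch, yaw] about the fixed x, y, z axes, in that order (R = Rz(yaw) Ry(pitch) Rx(roll)).
In Python, from plant import r gives the robot as it stands. The module is installed in compiled form; this text tells all that it offers.
- The arm moves only by the tool jog_arm, never from a script. Its arguments are lists of equal length, an entry for each row: "travel": the shift along the tool's x, y, z each as a share of 50 cm, from -1 to 1, a list of three; "dr": the turn, a rotation vector about the tool's x, y, z each as a share of 360 degrees, from -1 to 1, a list of three; "claw": the opening, from 0 (shut) to 1 (fully open). A call has exactly 10 rows; each row is the pose to reach, as a shift and turn from the pose commanded when the call began, along the tool's axes at that moment, turning the shorter way round; what a row does not reach only later rows make up. A row lasts 1/8 s, in which the tool goes at most 62.5 mm and 10.7 degrees, less where a joint would pass 70% of its speed; a pose out of reach is approached as far as the arm can. A call with a number of a shift or a turn outside -1 to 1 is refused whole. A call with a gripper value outside its range is refused whole. The fingers move at their own pace and stop on an object; "newtons" is the grip in N (left out, the last holds). Time passes only in rows, so rows that repeat a pose let the fingers close, or fill a call up. It gives the time, the measured TCP pose, the force, the opening and the grip force at its end, in the units of the state.
- r.get_state(): the state, without advancing time (a new reading comes with each control period).
- r.capture(name): name is "scene" or "top"; returns a dict with "pixels" (420x560x3 uint8, red, green, blue), "range_z" (420x560 float32, m along the optical axis (not along the pixel's ray), 0 where there is no reading), "fx", "fy", "cx", "cy" (pixels), "position" and "attitude" of the camera in the world. Camera axes: x right, y up, looking along -z (the intrinsics and any distortion apply to the point x, -y, -z); pixel columns grow to the right and rows downward; lengths in m; the calibration is good to about 2 mm. A picture is of the moment at which its call begins.
- r.close_job(): hands the job in; it is judged then, once.
Trained networks look in the newest picture that a camera, given by its name, has taken for a name from the list of things; names that differ only in an ending like _2 or _b are one class to them, and where a whole thing is asked for, a point or a joint stands for the part that bears it (a point fixed in the world has none). Each returns a list of dicts, best first, with "conf" (0 to 1); they miss things now and then, are a little off and sometimes report something else, mostly with a low value. They report only what shows in the picture. A call takes as long as a camera call. They do not tell look-alikes from the thing itself.
- r.boxes_of(name, camera): "extent" ([left, top, right, bottom] in pixels, round what is visible of it).
- r.regions_of(name, camera): "pixels" (420x560 bool, what is visible of it) and "extent" ([left, top, right, bottom] in pixels, round what is visible of it).
- r.tip_of(name, camera): "at" ([column, row] in pixels: a listed point, or the origin of a listed thing).
The state is a dict: "time_s": time; "joints": joint angles; "qd": joint speeds; "joint_torque": joint torques, N m; "tcp_pos": TCP position; "eef_rot": TCP orientation; "contact_force": force on the tool from outside, world axes, zero at the start; "moment": the same for the moment, N m; "gripper_width": finger opening in m; "gripper_force": force on a finger pad.
Only numpy, scipy, OpenCV 4.12 (cv2) and the standard library are available. Lean on these libraries where they do the work, as an engineer would, in place of code of your own. Each camera call takes 0.05 s, during which the arm holds its last target. There are 200 camera calls.

## Task

Take the push stick out of its stand and, with its tip in the notch, push the cap carrier straight across to the guide rail and then feed it along the rail until it is fully home against the end stop, never touching the carrier with the gripper. For the last 5 cm before the stop it must stay pressed against the rail without ever letting off, yet gently: the force on rail and stop must not go over 12 N, and the rail is set a little differently each time, so feel for it. Put the stick back upright in its stand and leave the other things on the bench alone.

Things in the scene. Friction and masses are not known exactly. Their poses are not given: they have to be found in the camera images.
- carrier: Loose pale wooden block 100 x 50 x 22 mm, about 0.33 kg, on the plywood board, three black caps seated in its top (tops 30 mm up). Origin: centre of the underside; x = feed direction (long side), y = towards the rail. Sliding friction on the board 1 to 6 N, varying. Starts 65 to 100 mm short of the stop, 4 to 40 mm off the rail, up to 0.1 rad askew.
- notch (a point): Inside corner of the notch in the carrier's rear corner away from the rail, at the underside: x -25, y -9 mm from the carrier's origin, same axes. The notch is 25 mm long (to the rear end), 16 mm wide, full height. One wall faces backwards, the other away from the rail, so a stick tip in it pushes the carrier both forwards and against the rail.
- fence: Rigid fence base with end stop. Origin: on the board's top at stop face and nominal rail face; x = feed direction, y = into the rail. Stop face: plane x = 0, y -66 to 30 mm, 30 mm high. Aluminium rail, 30 mm high, 16 mm thick, x -234 to -3 mm: face nominally y = 0, but clamped up to 9 mm off and 0.03 rad askew about the origin; not measured, find it by touch. Carrier home: origin at x -50, y -25 +-11 mm.
- hood (a point): Middle of the front edge of the flat grey hood plate, top face. In the fence's frame the plate covers x -36 to 16 mm, y -66 to 30 mm, heights 46 to 51 mm (screw heads to 54 mm) above the board's top; the front of the carrier ends up under it.
- feed_board: Plywood feed board, fixed on the bench, 270 x 150 x 12 mm. Origin: centre of its underside (bench top); its top is 12 mm above. Its x axis is roughly the feed direction.
- push_stick: Wooden push stick, 120 mm tall, 60 g, upright in its stand at the start. Origin: centre of the bottom end; z up along it. Round tip, 16 mm diameter, from 0 to 45 mm; collar of 25 mm diameter, 45 to 50 mm; square handle 16 x 16 mm, 50 to 120 mm, flats facing along the stick's x and y axes. Pinch the handle across two flats, e.g. 75 mm above the bottom end.
- stand: Stand of the push stick, fixed: a wooden block 56 x 56 mm, top at 40 mm, on a steel foot 66 x 66 x 5 mm. Origin: centre of its underside (bench top). A round vertical hole of 21 mm diameter (2 mm chamfer at the mouth) goes down its middle to a floor at 5 mm, so the stick stands 35 mm deep with its bottom end 5 mm above the bench.
- pot: Bystander: slim pot with screw lid, 38 mm wide, 66 mm tall, behind the board. Origin: centre of the underside.
- marker: Bystander: felt marker lying between the stand and the robot, 128 mm long, 15 mm thick. Origin: middle of its underside, long axis y.
- tape: Bystander: roll of masking tape lying flat, 70 mm wide, 25 mm tall. Origin: centre of the underside.
- cot: Bystander: rolled finger cot, a 27 mm wide, 8 mm tall ring. Origin: centre of the underside.
Things that resemble listed ones, but are neither listed nor needed, are in the scene too. Of the things that look like the push_stick, the smaller one is meant.

How it is judged (in metres and radians):
On the way, in this order (a step that is already met when the one before it is completed fails the run):
1. the push stick is drawn out of its stand (z of push_stick in the frame of stand above 0.045 m), for 0.1 s.
2. the stick feeds the carrier along the rail, pressed against it (x of carrier in the frame of fence between -0.1 and -0.06 m and contact force between each of push_stick, fence and carrier above 0.5 N), for 0.1 s.
3. the carrier is home against the stop, beside the rail (x of carrier in the frame of fence above -0.0535 m and y of carrier in the frame of fence above -0.039 m and angle between the x axis of carrier and the x axis of fence, either way round below 0.055 rad and angle between carrier's own z axis and vertical below 0.05 rad), for 0.2 s.
At the end, for the whole second after the job is handed in: The carrier lies still within 3.5 mm of the end stop and beside the rail (its origin less than 39 mm from the nominal rail face), along the fence within 0.055 rad; the push stick stands upright (within 0.15 rad), released and still, fully down in its stand (all of step 3 and linear speed of carrier below 0.01 m/s and horizontal distance between push_stick and stand below 0.005 m and z of push_stick in the frame of stand below 0.012 m and angle between push_stick's own z axis and vertical below 0.15 rad and linear speed of push_stick below 0.02 m/s); the robot touches nothing.
It fails at once if the carrier is pressed on the rail or the stop with more than 12 N (contact force between fence and carrier above 12 N).
It fails at once if the carrier is not pressed against the rail (with at least 0.5 N) on its last 50 mm (to 9 mm before the stop) (x of carrier in the frame of fence between -0.1 and -0.059 m and contact force between fence and carrier below 0.5 N).
It fails at once if the gripper or arm touches the carrier (contact force between any of the arm, the fingers and carrier above 0.5 N).
It fails at once if the carrier is lifted or tipped (angle between carrier's own z axis and vertical above 0.15 rad or z of carrier in the frame of fence above 0.01 m).
It fails at once if a bystander is moved by more than 20 mm (distance of any of pot, marker, tape, cot from where it was at the start of the episode above 0.02 m).
It also fails if it takes over 72 s, if anything falls off the work surface, if the arm or the gripper's body presses on something with over 40 N, if the wrist force passes 120 N, or if a joint passes its speed limit or range.

## Working session

There is one attempt and no reset: what is moved stays moved. The work goes in short steps, Python scripts to look and compute and a tool call to move; the robot and the scene stay as the last step left them, time stands still between calls to the robot, and variables do not carry over. Pictures are saved under pics/ and viewed, at most 10 in all, crops included, and the job is handed in when it is done.

Besides the shell and the picture viewer there is one more tool, called after ">>>" as name(argument=value, ...) on one line, values as JSON. jog_arm: Moves the arm, as the interface text tells. Its arguments: {"type":"object","properties":{"travel":{"type":"array"},"dr":{"type":"array"},"claw":{"type":"array"},"newtons":{"type":"number"}},"required":["travel","dr","claw"]}

```bash
mkdir -p pics; cat > h.py <<'E'
import numpy as np, cv2
from plant import r
from scipy.spatial.transform import Rotation as R
def att(c):
    a=np.array(c["attitude"],float)
    if a.shape==(3,3): return a
    if a.size==4: return R.from_quat(a).as_matrix()
    return R.from_euler('xyz',a,degrees=True).as_matrix()
def ray(c,u,v):
    d=np.array([(u-c["cx"])/c["fx"],-(v-c["cy"])/c["fy"],-1.0]); return att(c)@d
def onz(c,u,v,z):
    d=ray(c,u,v); p=np.array(c["position"]); return p+d*(z-p[2])/d[2]
def cloud(c):
    v,u=np.mgrid[0:420,0:560]; z=c["range_z"]
    P=np.stack([(u-c["cx"])/c["fx"]*z,-(v-c["cy"])/c["fy"]*z,-z],-1)
    return P@att(c).T+np.array(c["position"])
E
cat > a.py <<'E'
from h import *
for n in ["scene","top"]:
    c=r.capture(n); cv2.imwrite(f"pics/{n}0.png",cv2.resize(c["pixels"][:,:,::-1],(800,600)))
    print(n,{k:c[k] for k in c if k not in("pixels","range_z")})
    C=cloud(c); np.savez(f"{n}.npz",C=C,px=c["pixels"])
    for t in ["carrier","push_stick","stand","feed_board","pot","marker","tape","cot","fence"]:
        for d in r.regions_of(t,n)[:3]:
            m=d["pixels"]&(c["range_z"]>0); P=C[m]
            print(t,round(d["conf"],2),np.round(d["extent"]),np.round(np.median(P,0),3) if len(P) else "",np.round(np.percentile(P,[2,98],axis=0),3).tolist() if len(P) else "")
    for t in ["notch","hood","carrier","push_stick","stand","fence"]:
        print("pt",t,[(round(d["conf"],2),np.round(d["at"],1)) for d in r.tip_of(t,n)[:3]])
print(r.get_state())
E
python3 a.py
```

```text
scene {'fx': 489.30894348664094, 'fy': 489.30894348664094, 'cx': 277.0830261370967, 'cy': 207.41641328629012, 'position': array([-0.10222306, -0.65969365,  0.53390015]), 'attitude': array([ 5.98333675e+01, -9.22453630e-03, -5.37748824e+01])}
carrier 0.98 [280. 218. 334. 257.] [ 0.542 -0.258  0.033] [[0.521, -0.296, 0.013], [0.569, -0.198, 0.04]]
push_stick 0.77 [221. 193. 234. 238.] [ 0.444 -0.142  0.078] [[0.438, -0.149, 0.038], [0.458, -0.132, 0.124]]
push_stick 0.71 [394. 152. 418. 233.] [ 0.704 -0.376  0.09 ] [[0.698, -0.387, 0.003], [0.749, -0.351, 0.165]]
stand 0.95 [204. 225. 244. 262.] [ 0.431 -0.15   0.029] [[0.413, -0.172, 0.002], [0.48, -0.111, 0.041]]
stand 0.37 [279. 219. 335. 256.] [ 0.542 -0.256  0.033] [[0.521, -0.296, 0.015], [0.569, -0.198, 0.04]]
feed_board 0.84 [246. 211. 380. 281.] [ 0.535 -0.173  0.011] [[0.477, -0.385, 0.007], [0.592, -0.122, 0.015]]
pot 0.75 [314. 170. 336. 210.] [ 0.706 -0.198  0.04 ] [[0.698, -0.21, 0.0], [0.735, -0.162, 0.066]]
marker 0.45 [168. 263. 191. 279.] [ 0.347 -0.118  0.01 ] [[0.343, -0.147, 0.002], [0.354, -0.091, 0.013]]
tape 0.7
[... 2387 characters left out ...]
 265.7]))]
{'time_s': 1.6, 'joints': array([-6.02695476e+01,  2.05452356e+01,  6.82099659e-01, -1.15715379e-03,
       -7.01352800e+01, -1.65074006e+01]), 'qd': array([ 0.09471147, -0.08947725,  0.02359467,  0.06166714,  0.0718768 ,
        0.02306641]), 'joint_torque': array([-2.28605386e-03, -5.82361293e+01,  2.93300468e+01,  7.00286061e+00,
        1.24938868e-02, -3.86006457e-05]), 'tcp_pos': array([ 0.15439188, -0.65708505,  0.22657137]), 'eef_rot': array([-1.79998790e+02,  1.49354381e-03, -1.66777341e+02]), 'contact_force': array([-0.08506102,  0.4336271 ,  0.39647273]), 'moment': array([ 0.03343056,  0.02395493, -0.05228456]), 'gripper_force': 0.0, 'gripper_width': 0.0877331253084598}
```

```bash
cat > b.py <<'E'
from h import *
c=r.capture("top")
im=c["pixels"][:,:,::-1]
cv2.imwrite("pics/c1.png",cv2.resize(im[90:300,190:400],(600,600),interpolation=cv2.INTER_CUBIC))
f=lambda u,v,z: np.round(onz(c,u,v,z),4)
print("notch",f(275,223.4,.012),"hood",f(326,198.7,.063),"carr",f(288.4,218,.012),"stick",f(236.9,264.6,.005),"stand",f(237.4,265.4,0))
C=cloud(c)
def rect(m,n):
    a=cv2.minAreaRect(C[m][:,:2].astype(np.float32)); print(n,m.sum(),np.round(a[0],4),np.round(a[1],4),round(a[2],2))
X,Y,Z=C[...,0],C[...,1],C[...,2]
rect((abs(X-.445)<.05)&(abs(Y+.138)<.05)&(Z>.035)&(Z<.045),"standtop")
rect((abs(X-.445)<.03)&(abs(Y+.138)<.03)&(Z>.11),"sticktop")
rect((X>.505)&(X<.585)&(Y>-.31)&(Y<-.18)&(Z>.027)&(Z<.05),"carrtop")
rect((X>.50)&(X<.68)&(Y>-.42)&(Y<-.27)&(Z>.053)&(Z<.08),"hood")
rect((X>.55)&(X<.68)&(Y>-.30)&(Y<-.1)&(Z>.034)&(Z<.06),"rail")
rect((X>.46)&(X<.66)&(Y>-.42)&(Y<-.1)&(Z>.006)&(Z<.017),"board")
s=C[(abs(X-.445)<.03)&(abs(Y+.138)<.03)&(Z>.11)]; print(np.round(s.mean(0),4), np.round(s.max(0),4),np.round(s.min(0),4))
c=r.capture("scene")
for n,z in [("notch",.012),("hood",.063),("carrier",.012),("push_stick",.005),("stand",0)]:
    print(n,[f(*d["at"],z) for d in r.tip_of(n,"scene")])
E
python3 b.py
```

```text
notch [ 0.5381 -0.2169  0.012 ] hood [ 0.5814 -0.3226  0.063 ] carr [ 0.5505 -0.2457  0.012 ] stick [ 0.4483 -0.1369  0.005 ] stand [ 0.4473 -0.1377  0.    ]
standtop 573 [ 0.4476 -0.1341] [0.0565 0.0558] 20.16
sticktop 77 [ 0.4471 -0.1341] [0.016 0.015] 46.32
carrtop 1006 [ 0.5444 -0.2427] [0.0515 0.0988] 1.59
hood 1119 [ 0.5775 -0.3466] [0.0962 0.0524] 1.34
rail 917 [ 0.5786 -0.2109] [0.0585 0.1778] 0.72
board 5276 [ 0.5602 -0.2597] [0.3193 0.1969] 89.52
[ 0.4463 -0.1348  0.124 ] [ 0.456  -0.1242  0.1292] [ 0.4371 -0.1446  0.1107]
notch [array([ 0.5367, -0.215 ,  0.012 ])]
hood [array([ 0.5759, -0.3263,  0.063 ])]
carrier [array([ 0.5517, -0.2458,  0.012 ])]
push_stick [array([ 0.4461, -0.1356,  0.005 ]), array([ 0.7055, -0.3752,  0.005 ])]
stand [array([ 0.4496, -0.1344,  0.    ])]
```

View pics/scene0.png

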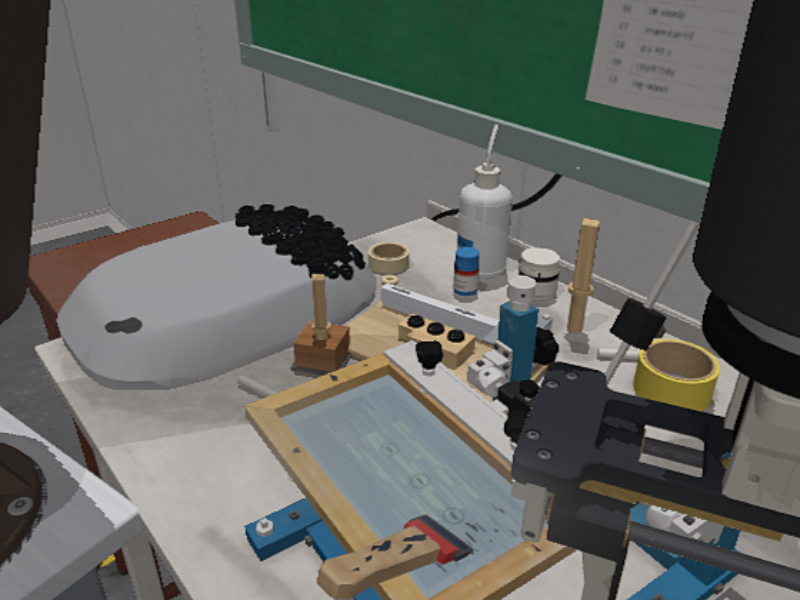

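View pics/c1.png

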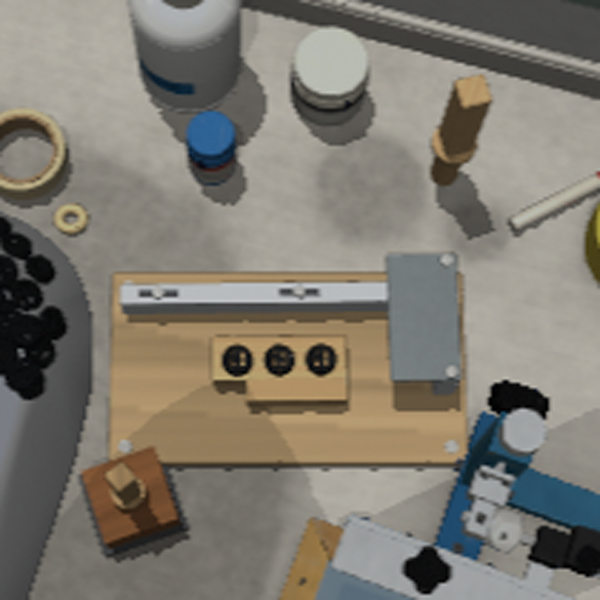

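```bash
cat > c.py <<'E'
from h import *
H={}
for n in ["scene","top"]:
    C=np.load(n+".npz")["C"].reshape(-1,3)
    C=C[(C[:,0]>.3)&(C[:,0]<.8)&(C[:,1]>-.5)&(C[:,1]<.12)&(C[:,2]<.4)]
    for p in C:
        k=(int(np.floor(p[0]/.025)),int(np.floor(p[1]/.025))); H[k]=max(H.get(k,0),p[2])
print("x\\y  "+" ".join(f"{j*25:4d}" for j in range(4,-20,-1)))
for i in range(31,11,-1): print(f"{i*25:4d} "+" ".join(f"{int(1000*H.get((i,j),-.001)):4d}" for j in range(4,-20,-1)))
im=np.load("top.npz")["px"][:,:,::-1]; im2=np.load("scene.npz")["px"][:,:,::-1]
a=cv2.resize(im[238:288,212:262],(400,400),interpolation=cv2.INTER_CUBIC); b=cv2.resize(im2[185:265,190:270],(400,400),interpolation=cv2.INTER_CUBIC)
cv2.imwrite("pics/c2.png",np.hstack([a,b]))
E
python3 c.py
```

```text
x\y   100   75   50   25    0  -25  -50  -75 -100 -125 -150 -175 -200 -225 -250 -275 -300 -325 -350 -375 -400 -425 -450 -475
 775   -1   -1    3    5    5    6    5    6    5    4  146  200  186  137   36   66   67  398  399  399  399  399  399  291
 750   -1   -1    6    4    4    7   25   23    4    5  140  142  141  132   46   68   66   68    6  305  360  399  399  399
 725   -1    0    6    6    5   29   28   27   25    5    5   68   71   69    5   57   59    5    6    3  110    7    5    4
 700   -1    3    6    5    5   31   21   28   24    5    5   70   73   71    6    4    4    4    6  169  169    5    4    6
 675   57   42   56   48   28   27   29   27   13    6    4    6   68   27    4    5    5    5    5  165  107    6   16   18
 650   89   91   90   88   70   62   50   25   13    5    6    5    5    5    7    4    5    6    5    6    4   17   16    5
 625   91   93   90   92   93   92   75   64   30    6    5    7    5   10   10   12   13   15    5   64   12    3    5    5
 600   85   86   86   95   94   97   94   76   59   43   47   47   45   46   46   49   48   67   69 
[... 824 characters left out ...]
  124  130   45    6    4    5   84  106    7    4  113  122  111   31   32
 400   75   75   75   75   76   75   76   59   21   43   45   40    5    6    4   85  108  107  137  113  116  115  134  133
 375   75   77   75   75   75   76   73   52    4    7    4    5    5    7   84   86  106  137  140  137  108  113  135  133
 350   76   79   76   76   76   75   68   41   14   15   15   18   17   14   86   87   72   72  136  106  109  109  109  138
 325   75   77   75   76   76   75   57   27   16   16   16   18   19   17   86   84   71   71   72   74  104  106  107  140
 300   78   76   75   76   74   68   45    5    7    6    6    4    4   85   86   82   72   72   72   72   73   73   73  106
```

View pics/c2.png

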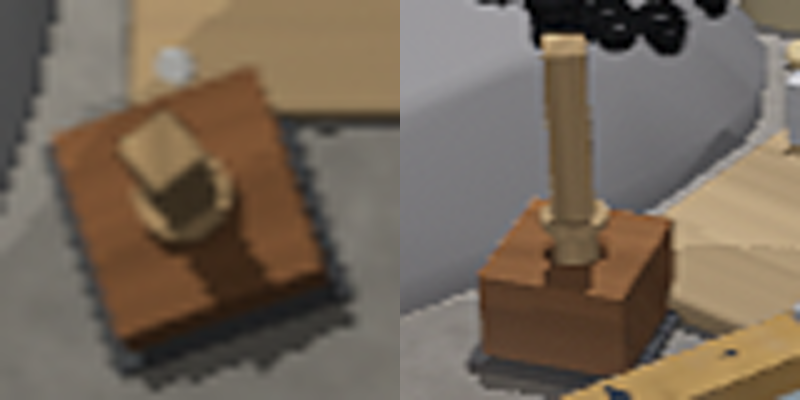

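The candidates for push_stick are the one standing in the wooden stand (top image about 232,262; top at z≈0.125) and a bigger one free on the bench (about 350,135; top at 0.168). The crop confirms that the smaller one, in its stand, is meant. Its flats are at about 47° mod 90°. Approaching above it.

>>> jog_arm(travel=[[-0.81,0.883,-0.066],[-0.81,0.883,-0.066],[-0.81,0.883,-0.066],[-0.81,0.883,-0.066],[-0.81,0.883,-0.066],[-0.81,0.883,-0.066],[-0.81,0.883,-0.066],[-0.81,0.883,-0.066],[-0.81,0.883,-0.066],[-0.81,0.883,-0.066]], dr=[[0,0,-0.094],[0,0,-0.094],[0,0,-0.094],[0,0,-0.094],[0,0,-0.094],[0,0,-0.094],[0,0,-0.094],[0,0,-0.094],[0,0,-0.094],[0,0,-0.094]], claw=[0.6,0.6,0.6,0.6,0.6,0.6,0.6,0.6,0.6,0.6], newtons=40)

```text
time_s: 3.2
tcp_pos: [0.4487, -0.1322, 0.2602]
eef_rot: [-179.9, 0.1, -132.8]
contact_force: [0.3, -0.2, 0.1]
gripper_width: 0.0526
gripper_force: 0.0
```

```bash
cat > d.py <<'E'
from h import *
for n in ["top","scene"]:
    C=np.load(n+".npz")["C"]; X,Y,Z=C[...,0],C[...,1],C[...,2]
    for nm,m in [("rail",(X>.585)&(X<.64)&(Y>-.30)&(Y<-.14)&(Z>.034)&(Z<.06)),("carr",(X>.505)&(X<.583)&(Y>-.31)&(Y<-.18)&(Z>.03)&(Z<.038))]:
        P=C[m]; a=cv2.minAreaRect(P[:,:2].astype(np.float32)); print(n,nm,len(P),np.round(a[0],4),np.round(a[1],4),round(a[2],2),np.round(np.percentile(P,[1,50,99],axis=0),4).tolist())
    for y in np.arange(-.29,-.14,.03):
        s=C[(abs(Y-y)<.006)&(X>.575)&(X<.64)&(Z>.036)&(Z<.06)]; print(n,round(y,2),np.round([s[:,0].min(),np.percentile(s[:,0],5),s[:,0].max()],4) if len(s) else 0)
print(r.get_state()["tcp_pos"],r.get_state()["contact_force"])
E
python3 d.py
```

```text
top rail 604 [ 0.5989 -0.2202] [0.0179 0.1585] 0.7 [[0.5896, -0.299, 0.035], [0.5988, -0.2181, 0.0419], [0.6079, -0.1415, 0.0481]]
top carr 763 [ 0.5444 -0.2426] [0.0509 0.0985] 1.54 [[0.5194, -0.2912, 0.0303], [0.5412, -0.2487, 0.0344], [0.5696, -0.1933, 0.0378]]
top -0.29 [0.5934 0.5938 0.6086]
top -0.26 [0.5927 0.5933 0.6076]
top -0.23 [0.5914 0.5921 0.6077]
top -0.2 [0.5907 0.5914 0.6064]
top -0.17 [0.5894 0.5905 0.6062]
scene rail 545 [ 0.6015 -0.2201] [0.0211 0.1596] 1.35 [[0.5909, -0.2987, 0.0342], [0.597, -0.2259, 0.0408], [0.6102, -0.1417, 0.0455]]
scene carr 575 [ 0.5457 -0.2458] [0.0517 0.1009] 1.7 [[0.5209, -0.2958, 0.0304], [0.5413, -0.2537, 0.0336], [0.5705, -0.1971, 0.0379]]
scene -0.29 [0.5933 0.5937 0.6116]
scene -0.26 [0.5927 0.594  0.6086]
scene -0.23 [0.592  0.5934 0.6086]
scene -0.2 [0.5916 0.5926 0.6086]
scene -0.17 [0.5916 0.5918 0.6074]
[ 0.44872195 -0.13220463  0.26018026] [ 0.28551938 -0.23858753  0.07983815]
```

>>> jog_arm(travel=[[0.006,0,0.1],[0.006,0,0.2],[0.006,0,0.28],[0.006,0,0.34],[0.006,0,0.38],[0.006,0,0.39],[0.006,0,0.39],[0.006,0,0.39],[0.006,0,0.39],[0.006,0,0.39]], dr=[[0,0,0],[0,0,0],[0,0,0],[0,0,0],[0,0,0],[0,0,0],[0,0,0],[0,0,0],[0,0,0],[0,0,0]], claw=[0.6,0.6,0.6,0.6,0.6,0.6,0.05,0.05,0.05,0.05], newtons=60)

```text
time_s: 4.45
tcp_pos: [0.4459, -0.1368, 0.0651]
eef_rot: [-180.0, 0.0, -132.9]
contact_force: [-0.1, 0.2, 0.7]
gripper_width: 0.0182
gripper_force: 0.0
```

```bash
python3 -c "
from plant import r
print(r.get_state())"
```

```text
{'time_s': 4.45, 'joints': array([ 7.22243977e+00,  1.11336844e+01, -3.71370524e+01,  3.03279117e-03,
       -4.16684676e+01, -5.01603581e+01]), 'qd': array([-0.03722997,  0.21355869, -0.09701169,  0.00556619,  0.12752054,
       -0.02932276]), 'joint_torque': array([ 1.29296671e-02, -3.66082406e+01,  2.06997764e+01,  4.92517278e+00,
       -6.03940221e-02,  1.12138896e-03]), 'tcp_pos': array([ 0.44589625, -0.13684018,  0.06505954]), 'eef_rot': array([-1.79959502e+02,  4.53880675e-02, -1.32935638e+02]), 'contact_force': array([-0.11017635,  0.20550045,  0.70995196]), 'moment': array([-0.01300136, -0.00109237, -0.03010488]), 'gripper_force': 0.04590263744830736, 'gripper_width': 0.018164670980671788}
```

>>> jog_arm(travel=[[0,0,0],[0,0,0],[0,0,0],[0,0,0],[0,0,-0.02],[0,0,-0.05],[0,0,-0.08],[0,0,-0.11],[0,0,-0.12],[0,0,-0.12]], dr=[[0,0,0],[0,0,0],[0,0,0],[0,0,0],[0,0,0],[0,0,0],[0,0,0],[0,0,0],[0,0,0],[0,0,0]], claw=[0.02,0.02,0.02,0.02,0.02,0.02,0.02,0.02,0.02,0.02], newtons=60)

```text
time_s: 5.7
tcp_pos: [0.4456, -0.1368, 0.1247]
eef_rot: [-180.0, 0.0, -132.9]
contact_force: [0.0, 0.7, -0.6]
gripper_width: 0.0158
gripper_force: 60.0
```

```bash
cat > s.py <<'E'
from h import *
import sys
s=r.get_state(); print(s["tcp_pos"].round(5),s["contact_force"].round(2),s["moment"].round(3),s["gripper_width"].round(4),s["gripper_force"].round(1))
if len(sys.argv)>2:
    t=np.array([float(a) for a in sys.argv[1:4]]); Rm=R.from_euler('xyz',s["eef_rot"],degrees=True).as_matrix()
    print("share",(Rm.T@(t-s["tcp_pos"])/.5).round(4))
E
cat > p.py <<'E'
from h import *
import sys
c=r.capture(sys.argv[1]); C=cloud(c); X,Y,Z=C[...,0],C[...,1],C[...,2]
m=(X>.41)&(X<.49)&(Y>-.18)&(Y<-.09)&(Z>.165)&(Z<.2)
P=C[m]; print(len(P),P.mean(0).round(4),P.min(0).round(4),P.max(0).round(4))
x0,y0,x1,y1=map(int,sys.argv[2:6]); im=c["pixels"][y0:y1,x0:x1,::-1]; k=min(800/(x1-x0),600/(y1-y0))
cv2.imwrite(sys.argv[6],cv2.resize(im,None,fx=k,fy=k,interpolation=cv2.INTER_CUBIC))
E
python3 s.py .519 -.203 .0745; python3 p.py scene 180 120 320 225 pics/g1.png
```

```text
383 [ 0.4404 -0.1448  0.1762] [ 0.4101 -0.1797  0.165 ] [ 0.4704 -0.091   0.2   ]Traceback (most recent call last):
  File "s.py", line 3, in <module>
    s=r.get_state(); print(s["tcp_pos"].round(5),s["contact_force"].round(2),s["moment"].round(3),s["gripper_width"].round(4),s["gripper_force"].round(1))
                                                                                                  ^^^^^^^^^^^^^^^^^^^^^^^^
AttributeError: 'float' object has no attribute 'round'
```

View pics/g1.png

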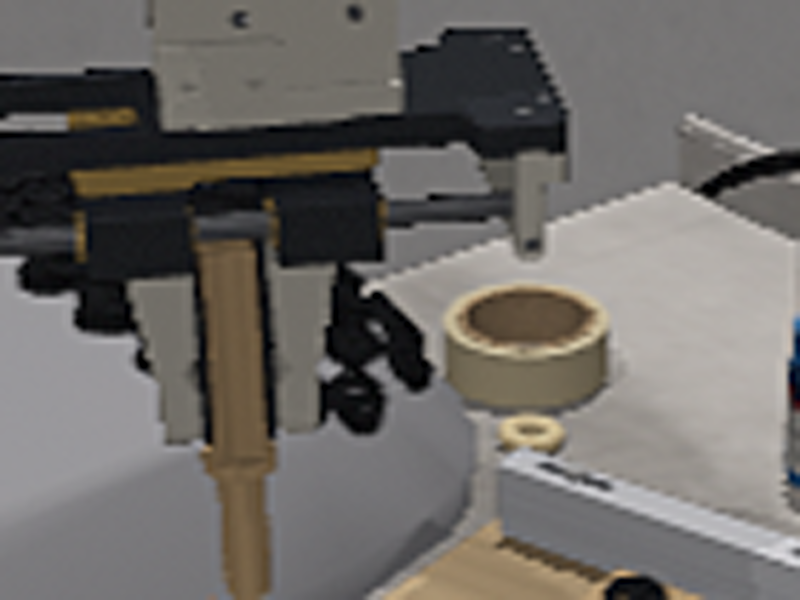

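```bash
sed -i 's/s\["gripper_width"\].round(4),s\["gripper_force"\].round(1)/round(s["gripper_width"],4)/' s.py; python3 s.py .519 -.203 .0745
```

```text
[ 0.44533 -0.13681  0.1243 ] [-1.08 -0.14 -0.94] [0.092 0.096 0.026] 0.0159
share [-0.0035 -0.1981  0.0995]
```

>>> jog_arm(travel=[[-0.001,-0.04,0],[-0.002,-0.1,0],[-0.0035,-0.15,0],[-0.0035,-0.19,0],[-0.0035,-0.198,0.01],[-0.0035,-0.198,0.04],[-0.0035,-0.198,0.07],[-0.0035,-0.198,0.09],[-0.0035,-0.198,0.099],[-0.0035,-0.198,0.099]], dr=[[0,0,0],[0,0,0],[0,0,0],[0,0,0],[0,0,0],[0,0,0],[0,0,0],[0,0,0],[0,0,0],[0,0,0]], claw=[0.02,0.02,0.02,0.02,0.02,0.02,0.02,0.02,0.02,0.02])

```text
time_s: 7.0
tcp_pos: [0.5192, -0.2028, 0.0749]
eef_rot: [180.0, -0.0, -132.9]
contact_force: [-0.3, 0.4, -1.6]
gripper_width: 0.0157
gripper_force: 60.0
```

```bash
python3 s.py .524 -.205 .0745; python3 p.py scene 230 180 370 285 pics/g2.png;  python3 s.py
```

```text
[ 0.51923 -0.20285  0.07491] [-0.26  0.45 -1.62] [ 0.035  0.016 -0.005] 0.0157
share [-0.0033 -0.0099  0.0008]
492 [ 0.454  -0.1556  0.1807] [ 0.4218 -0.18    0.1651] [ 0.4899 -0.1141  0.1847]
[ 0.51947 -0.2029   0.07527] [-0.08 -0.73 -0.65] [0.034 0.041 0.097] 0.0157
```

View pics/g2.png

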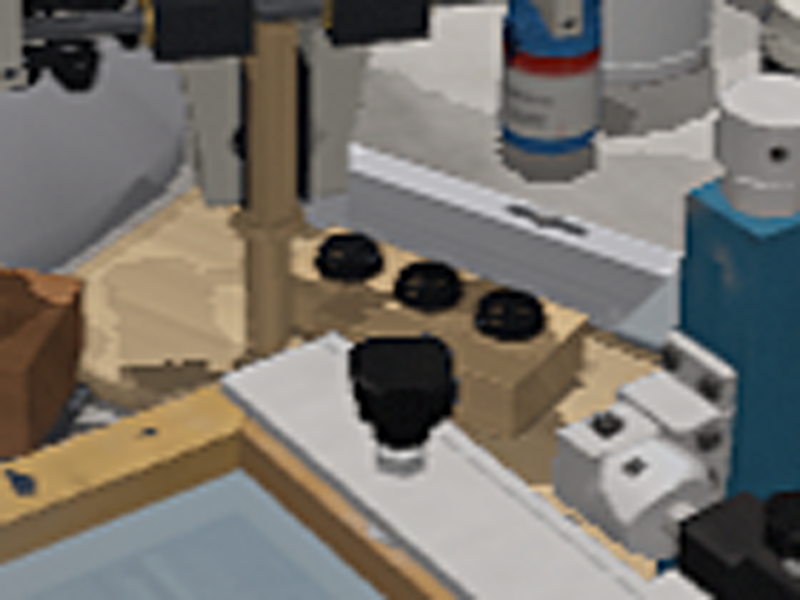

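>>> jog_arm(travel=[[0.0004,-0.002,0],[0.0007,-0.004,0],[0.0011,-0.006,0],[0.0014,-0.008,0],[0.0018,-0.01,0],[0.0022,-0.012,0],[0.0025,-0.014,0],[0.0029,-0.016,0],[0.0032,-0.018,0],[0.0036,-0.0197,0]], dr=[[0,0,0],[0,0,0],[0,0,0],[0,0,0],[0,0,0],[0,0,0],[0,0,0],[0,0,0],[0,0,0],[0,0,0]], claw=[0.02,0.02,0.02,0.02,0.02,0.02,0.02,0.02,0.02,0.02])

```text
time_s: 8.3
tcp_pos: [0.5253, -0.211, 0.0751]
eef_rot: [180.0, 0.0, -132.9]
contact_force: [-0.1, -1.2, -0.9]
gripper_width: 0.016
gripper_force: 60.0
```

>>> jog_arm(travel=[[-0.0001,-0.001,0],[-0.0002,-0.002,0],[-0.0003,-0.003,0],[-0.0004,-0.004,0],[-0.0005,-0.005,0],[-0.0006,-0.006,0],[-0.0007,-0.007,0],[-0.0008,-0.008,0],[-0.0009,-0.009,0],[-0.001,-0.01,0]], dr=[[0,0,0],[0,0,0],[0,0,0],[0,0,0],[0,0,0],[0,0,0],[0,0,0],[0,0,0],[0,0,0],[0,0,0]], claw=[0.02,0.02,0.02,0.02,0.02,0.02,0.02,0.02,0.02,0.02])

```text
time_s: 9.55
tcp_pos: [0.5293, -0.214, 0.075]
eef_rot: [180.0, 0.0, -132.9]
contact_force: [0.0, 1.4, -1.3]
gripper_width: 0.0158
gripper_force: 60.0
```

```bash
cat > q.py <<'E'
from h import *
fs=[r.get_state()["contact_force"]]
C=[]
for n in ["top","scene"]:
    c=r.capture(n); fs.append(r.get_state()["contact_force"]); C.append(cloud(c).reshape(-1,3))
    P=C[-1]; P=P[(P[:,0]>.505)&(P[:,0]<.587)&(P[:,1]<-.18)&(P[:,1]>-.31)&(P[:,2]>.031)&(P[:,2]<.038)]
    a=cv2.minAreaRect(P[:,:2].astype(np.float32)); print(n,len(P),np.round(a[0],4),np.round(a[1],4),round(a[2],2))
print(np.round(fs,2).tolist(),r.get_state()["tcp_pos"].round(4))
E
python3 q.py
```

```text
top 307 [ 0.5457 -0.2574] [0.0679 0.0501] 89.8
scene 533 [ 0.5473 -0.2517] [0.0912 0.0518] 89.92
[[0.01, 1.41, -1.34], [-0.79, 1.14, -1.45], [-0.91, 0.99, -1.84]] [ 0.5294 -0.2141  0.075 ]
```

>>> jog_arm(travel=[[-0.0012,-0.0022,0],[-0.0024,-0.0044,0],[-0.0036,-0.0066,0],[-0.0048,-0.0088,0],[-0.006,-0.011,0],[-0.0072,-0.0132,0],[-0.0084,-0.0152,0],[-0.0095,-0.0174,0],[-0.0107,-0.0195,0],[-0.0119,-0.0217,0]], dr=[[0,0,0],[0,0,0],[0,0,0],[0,0,0],[0,0,0],[0,0,0],[0,0,0],[0,0,0],[0,0,0],[0,0,0]], claw=[0.02,0.02,0.02,0.02,0.02,0.02,0.02,0.02,0.02,0.02])

```text
time_s: 10.9
tcp_pos: [0.5414, -0.2171, 0.0751]
eef_rot: [-180.0, 0.0, -132.9]
contact_force: [-2.1, 1.6, -0.7]
gripper_width: 0.0154
gripper_force: 60.0
```

```bash
python3 q.py;  python3 p.py scene 230 170 370 275 pics/g3.png
```

```text
top 371 [ 0.5516 -0.2632] [0.0693 0.0504] 82.4
scene 558 [ 0.5562 -0.2524] [0.0997 0.0541] 81.83
[[-2.1, 1.58, -0.66], [-0.31, 0.48, -0.34], [-1.76, 0.87, -1.45]] [ 0.5415 -0.2172  0.075 ]
173 [ 0.4728 -0.1647  0.1822] [ 0.4473 -0.1797  0.1672] [ 0.4899 -0.1371  0.1848]
```

View pics/g3.png

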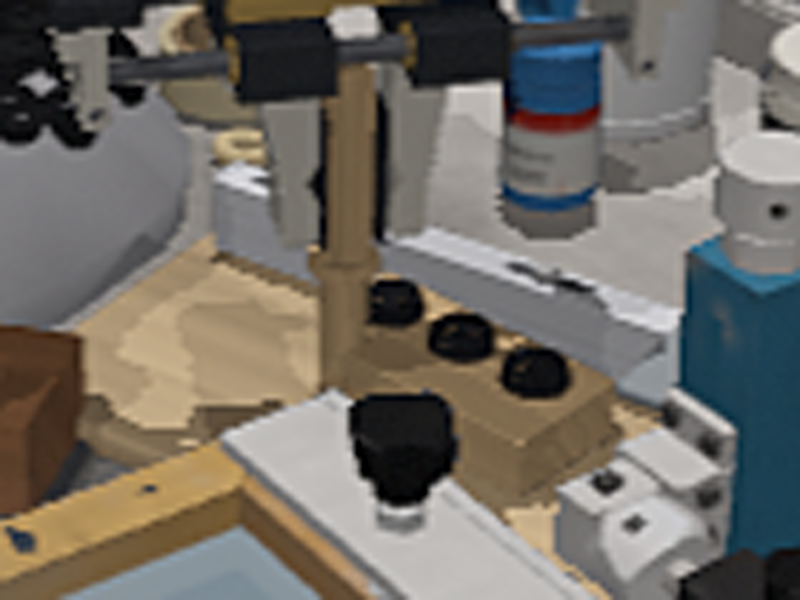

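>>> jog_arm(travel=[[-0.0005,-0.0006,0],[-0.0011,-0.0012,0],[-0.0016,-0.0018,0],[-0.0022,-0.0024,0],[-0.0027,-0.003,0],[-0.0033,-0.0036,0],[-0.0038,-0.0042,0],[-0.0044,-0.0048,0],[-0.0049,-0.0054,0],[-0.0054,-0.0059,0]], dr=[[0,0,0],[0,0,0],[0,0,0],[0,0,0],[0,0,0],[0,0,0],[0,0,0],[0,0,0],[0,0,0],[0,0,0]], claw=[0.02,0.02,0.02,0.02,0.02,0.02,0.02,0.02,0.02,0.02])

```text
time_s: 12.3
tcp_pos: [0.5452, -0.2171, 0.075]
eef_rot: [180.0, -0.0, -132.9]
contact_force: [-0.9, -0.2, -0.9]
gripper_width: 0.0155
gripper_force: 60.0
```

```bash
python3 q.py
```

```text
top 394 [ 0.5525 -0.2633] [0.0701 0.0505] 80.91
scene 564 [ 0.5568 -0.253 ] [0.1007 0.0528] 80.86
[[-0.91, -0.24, -0.89], [-1.61, 0.26, -0.65], [-2.04, 0.06, -0.79]] [ 0.5453 -0.2171  0.0751]
```

>>> jog_arm(travel=[[-0.0003,-0.0003,0],[-0.0005,-0.0006,0],[-0.0008,-0.0009,0],[-0.0011,-0.0012,0],[-0.0014,-0.0015,0],[-0.0016,-0.0018,0],[-0.0019,-0.0021,0],[-0.0022,-0.0024,0],[-0.0024,-0.0026,0],[-0.0027,-0.0029,0]], dr=[[0,0,0],[0,0,0],[0,0,0],[0,0,0],[0,0,0],[0,0,0],[0,0,0],[0,0,0],[0,0,0],[0,0,0]], claw=[0.02,0.02,0.02,0.02,0.02,0.02,0.02,0.02,0.02,0.02])

```text
time_s: 13.65
tcp_pos: [0.5472, -0.2172, 0.0751]
eef_rot: [180.0, -0.0, -132.9]
contact_force: [-2.2, -0.5, -0.6]
gripper_width: 0.0157
gripper_force: 60.0
```

```bash
python3 q.py
```

```text
top 403 [ 0.5532 -0.2632] [0.0699 0.0501] 78.65
scene 560 [ 0.5577 -0.2533] [0.1004 0.0518] 79.11
[[-2.21, -0.49, -0.59], [-0.96, -0.07, -0.59], [-1.81, 0.28, -0.75]] [ 0.5472 -0.2172  0.075 ]
```

>>> jog_arm(travel=[[-0.0002,-0.0002,0],[-0.0004,-0.0004,0],[-0.0006,-0.0007,0],[-0.0008,-0.0009,0],[-0.001,-0.0011,0],[-0.0012,-0.0013,0],[-0.0014,-0.0015,0],[-0.0016,-0.0018,0],[-0.0018,-0.002,0],[-0.002,-0.0022,0]], dr=[[0,0,0],[0,0,0],[0,0,0],[0,0,0],[0,0,0],[0,0,0],[0,0,0],[0,0,0],[0,0,0],[0,0,0]], claw=[0.02,0.02,0.02,0.02,0.02,0.02,0.02,0.02,0.02,0.02])

```text
time_s: 15.0
tcp_pos: [0.5477, -0.2171, 0.075]
eef_rot: [179.9, -0.1, -132.9]
contact_force: [-6.4, 0.2, 4.1]
gripper_width: 0.0159
gripper_force: 60.0
```

```bash
python3 q.py
```

```text
top 403 [ 0.5532 -0.2635] [0.0708 0.05  ] 79.86
scene 557 [ 0.5583 -0.2525] [0.1008 0.0518] 78.31
[[-6.42, 0.21, 4.15], [-6.03, 0.94, 4.26], [-6.47, 1.96, 4.01]] [ 0.5477 -0.2171  0.075 ]
```

>>> jog_arm(travel=[[0.0003,-0.0003,0],[0.0006,-0.0006,0],[0.0009,-0.0009,0],[0.0012,-0.0012,0],[0.0014,-0.0014,0],[0.0017,-0.0017,0],[0.002,-0.002,0],[0.0023,-0.0023,0],[0.0026,-0.0026,0],[0.0028,-0.0028,0]], dr=[[0,0,0],[0,0,0],[0,0,0],[0,0,0],[0,0,0],[0,0,0],[0,0,0],[0,0,0],[0,0,0],[0,0,0]], claw=[0.02,0.02,0.02,0.02,0.02,0.02,0.02,0.02,0.02,0.02])

```text
time_s: 16.35
tcp_pos: [0.548, -0.2184, 0.0749]
eef_rot: [179.9, -0.0, -132.9]
contact_force: [-6.0, 5.4, 3.8]
gripper_width: 0.0159
gripper_force: 60.0
```

```bash
python3 q.py
```

```text
top 393 [ 0.5544 -0.2647] [0.0691 0.0501] 79.06
scene 562 [ 0.5581 -0.2587] [0.0903 0.0507] 78.66
[[-6.03, 5.44, 3.77], [-6.3, 4.07, 3.52], [-5.6, 6.0, 4.88]] [ 0.548  -0.2184  0.0749]
```

>>> jog_arm(travel=[[0.0004,-0.0005,0],[0.0007,-0.001,0],[0.0011,-0.0014,0],[0.0015,-0.0019,0],[0.0019,-0.0024,0],[0.0022,-0.0029,0],[0.0026,-0.0034,0],[0.003,-0.0038,0],[0.0033,-0.0043,0],[0.0037,-0.0048,0]], dr=[[0,0,0],[0,0,0],[0,0,0],[0,0,0],[0,0,0],[0,0,0],[0,0,0],[0,0,0],[0,0,0],[0,0,0]], claw=[0.02,0.02,0.02,0.02,0.02,0.02,0.02,0.02,0.02,0.02])

```text
time_s: 17.7
tcp_pos: [0.5485, -0.2215, 0.0747]
eef_rot: [179.9, -0.0, -132.9]
contact_force: [-5.0, 3.9, 2.5]
gripper_width: 0.0156
gripper_force: 60.0
```

```bash
python3 q.py
```

```text
top 371 [ 0.5572 -0.2683] [0.0676 0.0503] 81.8
scene 555 [ 0.561  -0.2561] [0.1002 0.0516] 81.7
[[-5.03, 3.87, 2.5], [-5.83, 4.24, 2.04], [-5.77, 3.24, 2.91]] [ 0.5485 -0.2215  0.0747]
```

>>> jog_arm(travel=[[0.0004,-0.0005,0],[0.0007,-0.001,0],[0.0011,-0.0015,0],[0.0014,-0.002,0],[0.0018,-0.0025,0],[0.0022,-0.003,0],[0.0025,-0.0035,0],[0.0029,-0.004,0],[0.0032,-0.0045,0],[0.0036,-0.005,0]], dr=[[0,0,0],[0,0,0],[0,0,0],[0,0,0],[0,0,0],[0,0,0],[0,0,0],[0,0,0],[0,0,0],[0,0,0]], claw=[0.02,0.02,0.02,0.02,0.02,0.02,0.02,0.02,0.02,0.02])

```text
time_s: 19.05
tcp_pos: [0.5491, -0.2246, 0.0746]
eef_rot: [179.9, -0.0, -132.9]
contact_force: [-4.5, 3.1, 0.1]
gripper_width: 0.0156
gripper_force: 60.0
```

```bash
python3 q.py
```

```text
top 348 [ 0.5609 -0.2706] [0.0683 0.0504] 85.3
scene 534 [ 0.5614 -0.264 ] [0.09   0.0509] 89.68
[[-4.47, 3.13, 0.06], [-5.52, 4.18, 1.41], [-5.39, 2.11, 1.55]] [ 0.5491 -0.2246  0.0746]
```

>>> jog_arm(travel=[[0.0003,-0.0006,0],[0.0006,-0.0011,0],[0.0009,-0.0017,0],[0.0012,-0.0022,0],[0.0015,-0.0028,0],[0.0018,-0.0034,0],[0.0021,-0.0039,0],[0.0024,-0.0045,0],[0.0027,-0.005,0],[0.003,-0.0056,0]], dr=[[0,0,0],[0,0,0],[0,0,0],[0,0,0],[0,0,0],[0,0,0],[0,0,0],[0,0,0],[0,0,0],[0,0,0]], claw=[0.02,0.02,0.02,0.02,0.02,0.02,0.02,0.02,0.02,0.02])

```text
time_s: 20.4
tcp_pos: [0.5501, -0.2276, 0.0746]
eef_rot: [179.9, -0.0, -132.9]
contact_force: [-4.7, 3.0, -0.1]
gripper_width: 0.0157
gripper_force: 60.0
```

```bash
python3 q.py
```

```text
top 307 [ 0.5625 -0.2731] [0.047  0.0662] 0.48
scene 496 [ 0.5638 -0.2653] [0.089  0.0463] 89.87
[[-4.68, 3.04, -0.1], [-4.69, 2.9, 1.38], [-6.14, 2.47, 0.99]] [ 0.5501 -0.2277  0.0746]
```

>>> jog_arm(travel=[[0.0004,-0.0005,0],[0.0007,-0.001,0],[0.0011,-0.0014,0],[0.0015,-0.0019,0],[0.0019,-0.0024,0],[0.0022,-0.0029,0],[0.0026,-0.0034,0],[0.003,-0.0038,0],[0.0033,-0.0043,0],[0.0037,-0.0048,0]], dr=[[0,0,0],[0,0,0],[0,0,0],[0,0,0],[0,0,0],[0,0,0],[0,0,0],[0,0,0],[0,0,0],[0,0,0]], claw=[0.02,0.02,0.02,0.02,0.02,0.02,0.02,0.02,0.02,0.02])

```text
time_s: 21.75
tcp_pos: [0.5508, -0.2306, 0.0747]
eef_rot: [179.9, -0.0, -133.0]
contact_force: [-5.2, 5.1, -0.8]
gripper_width: 0.0157
gripper_force: 60.0
```

```bash
python3 q.py
```

```text
top 290 [ 0.564  -0.2755] [0.0424 0.0674] 3.13
scene 460 [ 0.5637 -0.2626] [0.0952 0.0452] 88.57
[[-5.25, 5.1, -0.78], [-4.79, 5.08, -0.5], [-5.65, 4.2, -1.07]] [ 0.5508 -0.2306  0.0747]
```

>>> jog_arm(travel=[[0.0007,-0.0007,0],[0.0014,-0.0014,0],[0.0022,-0.0021,0],[0.0029,-0.0028,0],[0.0036,-0.0035,0],[0.0043,-0.0042,0],[0.005,-0.0049,0],[0.0058,-0.0056,0],[0.0065,-0.0063,0],[0.0072,-0.007,0]], dr=[[0,0,0],[0,0,0],[0,0,0],[0,0,0],[0,0,0],[0,0,0],[0,0,0],[0,0,0],[0,0,0],[0,0,0]], claw=[0.02,0.02,0.02,0.02,0.02,0.02,0.02,0.02,0.02,0.02])

```text
time_s: 23.1
tcp_pos: [0.551, -0.2356, 0.0747]
eef_rot: [179.9, -0.0, -133.0]
contact_force: [-4.8, 4.3, -0.5]
gripper_width: 0.0158
gripper_force: 60.0
```

```bash
python3 q.py
```

```text
top 238 [ 0.5648 -0.2785] [0.043 0.06 ] 0.49
scene 434 [ 0.5644 -0.2646] [0.0908 0.0434] 89.48
[[-4.83, 4.33, -0.51], [-5.47, 4.34, -1.49], [-4.31, 4.65, -0.65]] [ 0.551  -0.2356  0.0747]
```

>>> jog_arm(travel=[[0.0009,-0.0008,0],[0.0017,-0.0017,0],[0.0026,-0.0025,0],[0.0034,-0.0034,0],[0.0043,-0.0042,0],[0.0052,-0.005,0],[0.006,-0.0059,0],[0.0069,-0.0067,0],[0.0077,-0.0076,0],[0.0086,-0.0084,0]], dr=[[0,0,0],[0,0,0],[0,0,0],[0,0,0],[0,0,0],[0,0,0],[0,0,0],[0,0,0],[0,0,0],[0,0,0]], claw=[0.02,0.02,0.02,0.02,0.02,0.02,0.02,0.02,0.02,0.02])

```text
time_s: 24.45
tcp_pos: [0.5511, -0.2416, 0.0747]
eef_rot: [179.9, -0.0, -133.0]
contact_force: [-5.2, 4.6, -0.9]
gripper_width: 0.0158
gripper_force: 60.0
```

```bash
python3 q.py
```

```text
top 189 [ 0.5558 -0.2891] [0.0366 0.0609] 26.53
scene 399 [ 0.5652 -0.2675] [0.043 0.084] 0.36
[[-5.22, 4.64, -0.89], [-4.77, 4.4, -0.85], [-4.05, 4.51, -1.03]] [ 0.5511 -0.2416  0.0747]
```

Steady at about 4.7 N on the rail; continuing the same way.

>>> jog_arm(travel=[[0.0009,-0.0008,0],[0.0017,-0.0017,0],[0.0026,-0.0025,0],[0.0034,-0.0034,0],[0.0043,-0.0042,0],[0.0052,-0.005,0],[0.006,-0.0059,0],[0.0069,-0.0067,0],[0.0077,-0.0076,0],[0.0086,-0.0085,0]], dr=[[0,0,0],[0,0,0],[0,0,0],[0,0,0],[0,0,0],[0,0,0],[0,0,0],[0,0,0],[0,0,0],[0,0,0]], claw=[0.02,0.02,0.02,0.02,0.02,0.02,0.02,0.02,0.02,0.02])

```text
time_s: 25.8
tcp_pos: [0.5513, -0.2476, 0.0747]
eef_rot: [179.9, -0.0, -133.0]
contact_force: [-5.1, 4.8, -1.1]
gripper_width: 0.0157
gripper_force: 60.0
```

```bash
python3 q.py
```

```text
top 146 [ 0.5535 -0.287 ] [0.0286 0.0473] 18.59
scene 377 [ 0.5649 -0.2695] [0.0423 0.0796] 1.86
[[-5.11, 4.77, -1.11], [-5.35, 4.68, -0.29], [-5.44, 4.54, -1.34]] [ 0.5513 -0.2477  0.0747]
```

>>> jog_arm(travel=[[0.0009,-0.0008,0],[0.0017,-0.0017,0],[0.0026,-0.0025,0],[0.0034,-0.0034,0],[0.0043,-0.0042,0],[0.0052,-0.005,0],[0.006,-0.0059,0],[0.0069,-0.0067,0],[0.0077,-0.0076,0],[0.0087,-0.0083,0]], dr=[[0,0,0],[0,0,0],[0,0,0],[0,0,0],[0,0,0],[0,0,0],[0,0,0],[0,0,0],[0,0,0],[0,0,0]], claw=[0.02,0.02,0.02,0.02,0.02,0.02,0.02,0.02,0.02,0.02])

```text
time_s: 27.15
tcp_pos: [0.5514, -0.2537, 0.0747]
eef_rot: [179.9, -0.0, -132.9]
contact_force: [-3.8, 4.0, -1.2]
gripper_width: 0.0158
gripper_force: 60.0
```

```bash
python3 q.py | tail -1
```

```text
[[-3.8, 3.97, -1.25], [-5.4, 4.07, -0.07], [-4.61, 4.59, -0.67]] [ 0.5514 -0.2537  0.0747]
```

>>> jog_arm(travel=[[0.0008,-0.0009,0],[0.0017,-0.0017,0],[0.0025,-0.0026,0],[0.0034,-0.0034,0],[0.0042,-0.0043,0],[0.005,-0.0052,0],[0.0059,-0.006,0],[0.0067,-0.0069,0],[0.0076,-0.0077,0],[0.0084,-0.0086,0]], dr=[[0,0,0],[0,0,0],[0,0,0],[0,0,0],[0,0,0],[0,0,0],[0,0,0],[0,0,0],[0,0,0],[0,0,0]], claw=[0.02,0.02,0.02,0.02,0.02,0.02,0.02,0.02,0.02,0.02])

```text
time_s: 28.5
tcp_pos: [0.5516, -0.2596, 0.0747]
eef_rot: [179.9, -0.0, -132.9]
contact_force: [-4.3, 4.9, 0.3]
gripper_width: 0.0158
gripper_force: 60.0
```

```bash
python3 q.py | tail -1
```

```text
[[-4.29, 4.87, 0.26], [-4.57, 4.64, -0.92], [-5.11, 4.09, -0.91]] [ 0.5516 -0.2597  0.0747]
```

>>> jog_arm(travel=[[0.0007,-0.0007,0],[0.0014,-0.0014,0],[0.0022,-0.0021,0],[0.0029,-0.0028,0],[0.0036,-0.0035,0],[0.0043,-0.0042,0],[0.005,-0.0049,0],[0.0058,-0.0056,0],[0.0065,-0.0063,0],[0.0072,-0.007,0]], dr=[[0,0,0],[0,0,0],[0,0,0],[0,0,0],[0,0,0],[0,0,0],[0,0,0],[0,0,0],[0,0,0],[0,0,0]], claw=[0.02,0.02,0.02,0.02,0.02,0.02,0.02,0.02,0.02,0.02])

```text
time_s: 29.85
tcp_pos: [0.5517, -0.2646, 0.0746]
eef_rot: [179.9, -0.0, -133.0]
contact_force: [-5.0, 4.8, -0.2]
gripper_width: 0.0159
gripper_force: 60.0
```

```bash
python3 q.py | tail -1
```

```text
[[-5.04, 4.8, -0.17], [-4.89, 4.95, -0.65], [-4.96, 4.88, -0.46]] [ 0.5517 -0.2647  0.0747]
```

>>> jog_arm(travel=[[0.0004,-0.0004,0],[0.0009,-0.0008,0],[0.0013,-0.0013,0],[0.0017,-0.0017,0],[0.0022,-0.0021,0],[0.0026,-0.0025,0],[0.003,-0.0029,0],[0.0034,-0.0034,0],[0.0039,-0.0038,0],[0.0043,-0.0042,0]], dr=[[0,0,0],[0,0,0],[0,0,0],[0,0,0],[0,0,0],[0,0,0],[0,0,0],[0,0,0],[0,0,0],[0,0,0]], claw=[0.02,0.02,0.02,0.02,0.02,0.02,0.02,0.02,0.02,0.02])

```text
time_s: 31.2
tcp_pos: [0.5518, -0.2676, 0.0747]
eef_rot: [179.9, -0.0, -133.0]
contact_force: [-4.2, 6.0, -0.6]
gripper_width: 0.0157
gripper_force: 60.0
```

```bash
python3 q.py | tail -1
```

```text
[[-4.15, 5.99, -0.62], [-5.89, 4.81, -0.23], [-4.34, 5.09, -1.16]] [ 0.5518 -0.2676  0.0747]
```

>>> jog_arm(travel=[[0.0002,-0.0002,0],[0.0004,-0.0004,0],[0.0007,-0.0006,0],[0.0009,-0.0008,0],[0.0011,-0.0011,0],[0.0013,-0.0013,0],[0.0015,-0.0015,0],[0.0018,-0.0017,0],[0.002,-0.0019,0],[0.0022,-0.0021,0]], dr=[[0,0,0],[0,0,0],[0,0,0],[0,0,0],[0,0,0],[0,0,0],[0,0,0],[0,0,0],[0,0,0],[0,0,0]], claw=[0.02,0.02,0.02,0.02,0.02,0.02,0.02,0.02,0.02,0.02])

```text
time_s: 32.55
tcp_pos: [0.5518, -0.2692, 0.0747]
eef_rot: [179.9, -0.0, -132.9]
contact_force: [-4.6, 5.4, -0.4]
gripper_width: 0.0159
gripper_force: 60.0
```

>>> jog_arm(travel=[[0.0002,-0.0002,0],[0.0004,-0.0004,0],[0.0007,-0.0006,0],[0.0009,-0.0008,0],[0.0011,-0.0011,0],[0.0013,-0.0013,0],[0.0015,-0.0015,0],[0.0018,-0.0017,0],[0.002,-0.0019,0],[0.0022,-0.0021,0]], dr=[[0,0,0],[0,0,0],[0,0,0],[0,0,0],[0,0,0],[0,0,0],[0,0,0],[0,0,0],[0,0,0],[0,0,0]], claw=[0.02,0.02,0.02,0.02,0.02,0.02,0.02,0.02,0.02,0.02])

```text
time_s: 33.8
tcp_pos: [0.5519, -0.2707, 0.0747]
eef_rot: [179.9, -0.0, -132.9]
contact_force: [-5.3, 4.9, -0.9]
gripper_width: 0.0156
gripper_force: 60.0
```

>>> jog_arm(travel=[[0.0002,-0.0002,0],[0.0004,-0.0004,0],[0.0007,-0.0006,0],[0.0009,-0.0008,0],[0.0011,-0.001,0],[0.0013,-0.0012,0],[0.0015,-0.0014,0],[0.0018,-0.0016,0],[0.002,-0.0018,0],[0.0022,-0.002,0]], dr=[[0,0,0],[0,0,0],[0,0,0],[0,0,0],[0,0,0],[0,0,0],[0,0,0],[0,0,0],[0,0,0],[0,0,0]], claw=[0.02,0.02,0.02,0.02,0.02,0.02,0.02,0.02,0.02,0.02])

```text
time_s: 35.05
tcp_pos: [0.5519, -0.2722, 0.0747]
eef_rot: [179.9, -0.0, -132.9]
contact_force: [-4.9, 4.8, -1.4]
gripper_width: 0.016
gripper_force: 60.0
```

>>> jog_arm(travel=[[0.0002,-0.0002,0],[0.0004,-0.0004,0],[0.0007,-0.0006,0],[0.0009,-0.0008,0],[0.0011,-0.001,0],[0.0013,-0.0012,0],[0.0015,-0.0014,0],[0.0018,-0.0016,0],[0.002,-0.0018,0],[0.0022,-0.002,0]], dr=[[0,0,0],[0,0,0],[0,0,0],[0,0,0],[0,0,0],[0,0,0],[0,0,0],[0,0,0],[0,0,0],[0,0,0]], claw=[0.02,0.02,0.02,0.02,0.02,0.02,0.02,0.02,0.02,0.02])

```text
time_s: 36.3
tcp_pos: [0.5519, -0.2737, 0.0747]
eef_rot: [179.9, -0.0, -132.9]
contact_force: [-5.0, 3.9, -1.4]
gripper_width: 0.0156
gripper_force: 60.0
```

>>> jog_arm(travel=[[0.0002,-0.0002,0],[0.0004,-0.0004,0],[0.0006,-0.0006,0],[0.0008,-0.0007,0],[0.0009,-0.0008,0],[0.001,-0.001,0],[0.0012,-0.0011,0],[0.0013,-0.0012,0],[0.0015,-0.0013,0],[0.0016,-0.0014,0]], dr=[[0,0,0],[0,0,0],[0,0,0],[0,0,0],[0,0,0],[0,0,0],[0,0,0],[0,0,0],[0,0,0],[0,0,0]], claw=[0.02,0.02,0.02,0.02,0.02,0.02,0.02,0.02,0.02,0.02])

```text
time_s: 37.55
tcp_pos: [0.5519, -0.2749, 0.0747]
eef_rot: [179.9, -0.0, -132.9]
contact_force: [-4.8, 4.4, -0.4]
gripper_width: 0.0158
gripper_force: 60.0
```

>>> jog_arm(travel=[[0.0002,-0.0002,0],[0.0004,-0.0004,0],[0.0006,-0.0006,0],[0.0008,-0.0007,0],[0.0009,-0.0008,0],[0.001,-0.001,0],[0.0012,-0.0011,0],[0.0013,-0.0012,0],[0.0015,-0.0013,0],[0.0016,-0.0014,0]], dr=[[0,0,0],[0,0,0],[0,0,0],[0,0,0],[0,0,0],[0,0,0],[0,0,0],[0,0,0],[0,0,0],[0,0,0]], claw=[0.02,0.02,0.02,0.02,0.02,0.02,0.02,0.02,0.02,0.02])

```text
time_s: 38.8
tcp_pos: [0.5519, -0.2759, 0.0747]
eef_rot: [179.9, -0.0, -133.0]
contact_force: [-4.0, 4.1, -2.0]
gripper_width: 0.0154
gripper_force: 60.0
```

>>> jog_arm(travel=[[0.0002,-0.0002,0],[0.0004,-0.0004,0],[0.0006,-0.0006,0],[0.0008,-0.0008,0],[0.001,-0.001,0],[0.0012,-0.0011,0],[0.0014,-0.0013,0],[0.0016,-0.0015,0],[0.0018,-0.0017,0],[0.0019,-0.0019,0]], dr=[[0,0,0],[0,0,0],[0,0,0],[0,0,0],[0,0,0],[0,0,0],[0,0,0],[0,0,0],[0,0,0],[0,0,0]], claw=[0.02,0.02,0.02,0.02,0.02,0.02,0.02,0.02,0.02,0.02])

```text
time_s: 40.05
tcp_pos: [0.552, -0.2773, 0.0747]
eef_rot: [179.9, -0.0, -133.0]
contact_force: [-4.2, 4.4, -1.2]
gripper_width: 0.0157
gripper_force: 60.0
```

>>> jog_arm(travel=[[0.0002,-0.0002,0],[0.0004,-0.0004,0],[0.0006,-0.0006,0],[0.0008,-0.0008,0],[0.001,-0.001,0],[0.0012,-0.0011,0],[0.0014,-0.0013,0],[0.0016,-0.0015,0],[0.0018,-0.0017,0],[0.0019,-0.0019,0]], dr=[[0,0,0],[0,0,0],[0,0,0],[0,0,0],[0,0,0],[0,0,0],[0,0,0],[0,0,0],[0,0,0],[0,0,0]], claw=[0.02,0.02,0.02,0.02,0.02,0.02,0.02,0.02,0.02,0.02])

```text
time_s: 41.3
tcp_pos: [0.552, -0.2784, 0.0747]
eef_rot: [179.9, 0.0, -133.0]
contact_force: [-3.6, 6.0, -1.1]
gripper_width: 0.016
gripper_force: 60.0
```

```bash
python3 q.py | tail -1
```

```text
[[-3.62, 6.04, -1.05], [-4.67, 6.15, -0.69], [-3.19, 5.58, 0.05]] [ 0.552  -0.2783  0.0747]
```

>>> jog_arm(travel=[[0.0001,-0.0001,0],[0.0002,-0.0002,0],[0.0003,-0.0003,0],[0.0004,-0.0004,0],[0.0005,-0.0004,0],[0.0006,-0.0005,0],[0.0007,-0.0006,0],[0.0007,-0.0006,0],[0.0007,-0.0006,0],[0.0007,-0.0006,0]], dr=[[0,0,0],[0,0,0],[0,0,0],[0,0,0],[0,0,0],[0,0,0],[0,0,0],[0,0,0],[0,0,0],[0,0,0]], claw=[0.02,0.02,0.02,0.02,0.02,0.02,0.02,0.02,0.02,0.02])

```text
time_s: 42.65
tcp_pos: [0.552, -0.2784, 0.0747]
eef_rot: [179.9, 0.0, -132.9]
contact_force: [-4.3, 7.0, 0.7]
gripper_width: 0.0158
gripper_force: 60.0
```

```bash
python3 q.py | tail -1
```

```text
[[-4.33, 6.95, 0.74], [-4.77, 7.32, -0.12], [-4.93, 8.38, -0.24]] [ 0.552  -0.2784  0.0747]
```

>>> jog_arm(travel=[[-0.0003,0.006,0],[-0.0006,0.014,0],[-0.0009,0.0227,0],[-0.0009,0.0227,-0.03],[-0.001,0.025,-0.08],[-0.005,0.04,-0.12],[-0.02,0.12,-0.12],[-0.04,0.22,-0.12],[-0.055,0.31,-0.12],[-0.063,0.349,-0.12]], dr=[[0,0,0],[0,0,0],[0,0,0],[0,0,0],[0,0,0],[0,0,0],[0,0,0],[0,0,0],[0,0,0],[0,0,0]], claw=[0.02,0.02,0.02,0.02,0.02,0.02,0.02,0.02,0.02,0.02])

```text
time_s: 44.0
tcp_pos: [0.4454, -0.1365, 0.1366]
eef_rot: [-179.9, 0.1, -132.9]
contact_force: [-0.2, 0.7, -1.2]
gripper_width: 0.0158
gripper_force: 60.0
```

```bash
cat > w.py <<'E'
from h import *
s=r.get_state(); t=np.array(s["tcp_pos"]); print(t.round(4),s["contact_force"].round(2))
c=r.capture("scene"); C=cloud(c); cv2.imwrite("pics/w1.png",cv2.resize(c["pixels"][130:270,190:380,::-1],None,fx=4.2,fy=4.2,interpolation=cv2.INTER_CUBIC))
d=C-t
for lo,hi in [(-.060,-.05),(-.05,-.04),(-.04,-.03),(-.03,-.018)]:
    P=C[(np.hypot(d[...,0],d[...,1])<.02)&(d[...,2]>lo)&(d[...,2]<hi)]
    print(lo,len(P),(P.mean(0)-t).round(4) if len(P) else "")
r.capture("top"); d=r.tip_of("push_stick","scene"); print([(round(x["conf"],2),x["at"].round(1) if hasattr(x["at"],"round") else x["at"],onz(c,*x["at"],t[2]-.06).round(4)) for x in d])
for x in r.regions_of("carrier","scene")[:1]:
    print("carrier",np.round(x["extent"]))
E
python3 w.py
```

```text
[ 0.4454 -0.1365  0.1366] [-0.2   0.67 -1.21]
-0.06 41 [-0.0014 -0.0035 -0.055 ]
-0.05 39 [-0.0022 -0.0034 -0.0453]
-0.04 47 [-0.0021 -0.0032 -0.0353]
-0.03 52 [-0.0015 -0.0038 -0.0243]
[(0.82, [223.2, 216.8], array([ 0.4481, -0.1364,  0.0766])), (0.55, [402.9, 233.5], array([ 0.588 , -0.4199,  0.0766]))]
carrier [316. 224. 349. 252.]
```

View pics/w1.png

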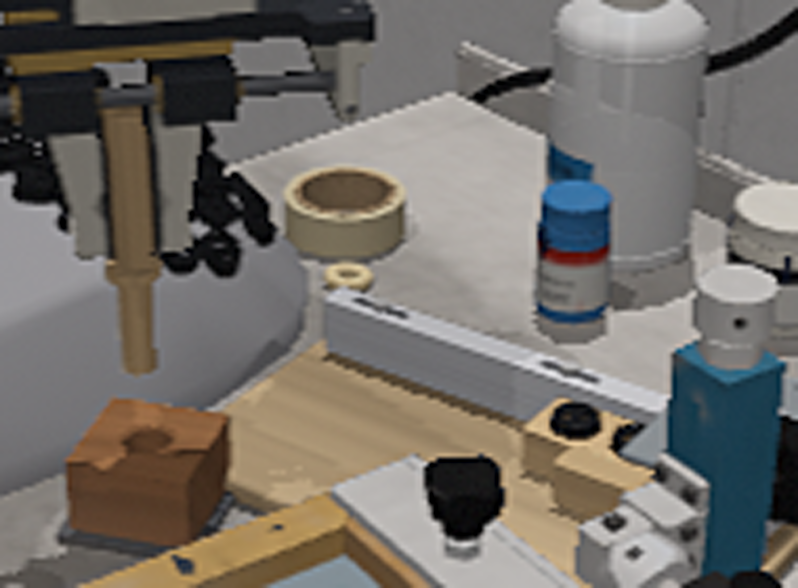

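```bash
cat > v.py <<'E'
from h import *
c=r.capture("scene"); im=c["pixels"]
d=r.tip_of("stand","scene")[:1]; print([(x["at"],onz(c,*x["at"],0).round(4)) for x in d])
print("hole",onz(c,225.2,234.8,.04).round(4),"tip",onz(c,223,216.9,.0766).round(4))
C=cloud(c); X,Y,Z=C[...,0],C[...,1],C[...,2]
P=C[(abs(X-.447)<.045)&(abs(Y+.136)<.045)&(Z>.036)&(Z<.044)]; a=cv2.minAreaRect(P[:,:2].astype(np.float32)); print(a)
E
python3 v.py
```

```text
[([226.7, 253.3], array([ 0.4454, -0.1418,  0.    ]))]
hole [ 0.4466 -0.1399  0.04  ] tip [ 0.4476 -0.1364  0.0766]
((0.44938069581985474, -0.13756360113620758), (0.06018879637122154, 0.05836740881204605), 20.615009307861328)
```

>>> jog_arm(travel=[[0,0,0.02],[0,0,0.04],[0,0,0.055],[0,0,0.065],[0,0,0.072],[0,0,0.079],[0,0,0.086],[0,0,0.093],[0,0,0.1],[0,0,0.103]], dr=[[0,0,0],[0,0,0],[0,0,0],[0,0,0],[0,0,0],[0,0,0],[0,0,0],[0,0,0],[0,0,0],[0,0,0]], claw=[0.02,0.02,0.02,0.02,0.02,0.02,0.02,0.02,0.02,0.02])

```text
time_s: 45.55
tcp_pos: [0.446, -0.1376, 0.0833]
eef_rot: [180.0, -0.0, -132.9]
contact_force: [-0.5, -0.7, 0.3]
gripper_width: 0.0153
gripper_force: 60.0
```

```bash
python3 s.py .4456 -.1368 .0655
```

```text
[ 0.44603 -0.1376   0.08333] [-0.52 -0.73  0.29] [ 0.023  0.027 -0.026] 0.0153
share [-0.0006  0.0017  0.0357]
```

>>> jog_arm(travel=[[-0.0003,0.0008,0.008],[-0.0006,0.0015,0.016],[-0.0006,0.0015,0.024],[-0.0006,0.0015,0.03],[-0.0006,0.0015,0.034],[-0.0006,0.0015,0.034],[-0.0006,0.0015,0.034],[-0.0006,0.0015,0.034],[-0.0006,0.0015,0.034],[-0.0006,0.0015,0.034]], dr=[[0,0,0],[0,0,0],[0,0,0],[0,0,0],[0,0,0],[0,0,0],[0,0,0],[0,0,0],[0,0,0],[0,0,0]], claw=[0.02,0.02,0.02,0.02,0.02,0.02,0.25,0.4,0.55,0.6])

```text
time_s: 46.8
tcp_pos: [0.4458, -0.1369, 0.0666]
eef_rot: [-180.0, 0.0, -132.9]
contact_force: [-1.1, -0.2, -0.0]
gripper_width: 0.0463
gripper_force: 0.0
```

>>> jog_arm(travel=[[0,0,0],[0,0,0],[0,0,-0.03],[0,0,-0.08],[0,0,-0.15],[0,0,-0.22],[0,0,-0.28],[0,0,-0.3],[0,0,-0.3],[0,0,-0.3]], dr=[[0,0,0],[0,0,0],[0,0,0],[0,0,0],[0,0,0],[0,0,0],[0,0,0],[0,0,0],[0,0,0],[0,0,0]], claw=[0.6,0.6,0.6,0.6,0.6,0.6,0.6,0.6,0.6,0.6])

```text
time_s: 48.05
tcp_pos: [0.4451, -0.1368, 0.2153]
eef_rot: [179.9, -0.1, -132.9]
contact_force: [-0.4, 0.3, 0.5]
gripper_width: 0.0525
gripper_force: 0.0
```

```bash
python3 p.py scene 190 130 380 270 pics/z1.png; python3 s.py
```

```text
[ 0.44507 -0.13684  0.2153 ] [-0.62 -0.35 -0.05] [ 0.036 -0.031  0.006] 0.0527p.py:5: RuntimeWarning: Mean of empty slice.
  P=C[m]; print(len(P),P.mean(0).round(4),P.min(0).round(4),P.max(0).round(4))
  ret = um.true_divide(
Traceback (most recent call last):
  File "p.py", line 5, in <module>
    P=C[m]; print(len(P),P.mean(0).round(4),P.min(0).round(4),P.max(0).round(4))
                                            ~~~~~^^^
ValueError: zero-size array to reduction operation minimum which has no identity
```

```bash
sed -i '/^P=C\[m\]/d' p.py; python3 p.py scene 190 130 380 270 pics/z1.png
```

```text
(no output)
```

View pics/z1.png

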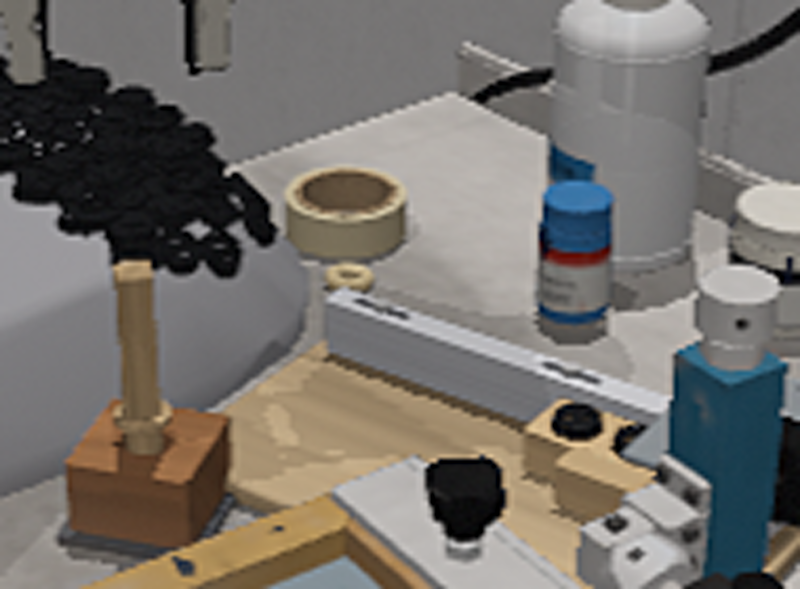

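The stick stands upright in its stand (picture 140,350, collar at 140,415, same height as at the start). The carrier lies under the hood beside the rail (580,430), and the other things look untouched. Handing in.

```bash
python3 -c "
from plant import r
print(r.close_job())"
```

```text
the job is handed in; nothing more can be done
None
```

The carrier was fed along the rail and seated home against the stop, with about 5 N measured against the rail and up to about 8 N at the stop. The stick is back upright in its stand, and the job is handed in at about 48 s; no verdict was returned.

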